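Index the magnifier over the dish of glass drops

ROBOT

A 7-joint arm with a two-finger parallel gripper is mounted at the origin on the work surface. World frame = base frame: x ahead of the robot, y to its left, z up, the work surface at z = 0. Lengths are in mm, angles in rad, forces in N, time in s.
With the tool pointing down it reaches from about 425 to 875 mm from the base axis. Payload 8.4 kg.
Tool frame: the origin (TCP) lies midway between the tips of the shut fingers; the grasp point (between the pads) lies 19 mm behind it; z points along the fingers, y is the line along which they close (so a half turn about z gives the same grasp; the last joint's range is limited). The gripper opens to 85 mm and grips with 20 to 120 N. Pads are 22 mm wide; open, the fingers measure 114 mm over their backs; the gripper's body (76 mm by 85 mm) begins 54 mm behind the grasp point. The pads swing forward as they close: fully open they stand 13 mm farther back than shut.
Start: joints at [1.011, 0.333, 0.04, 1.465, -0.013, 1.343, -0.059], TCP at [289.006, -582.185, 231.308] pointing down, gripper open.
Joint ranges: [-2.58, 2.58], [-0.38, 2.09], [-1.3, 1.39], [0.25, 2.4], [-1.5, 4.64], [0.08, 2.09], [-2.65, 2.65]. Speed limits (rad/s): [2.22, 2.22, 2.79, 2.79, 3.14, 3.14, 3.14].

INTERFACE

Orientations are given as a unit quaternion [x, y, z, w].
In Python, from cell import bot, viewer gives the robot as it stands. Calls block until the motion is done:
- bot.movep(position, orientation): joint-space move of the TCP to a pose.
- bot.line_to(position, ori=None, speed=150): straight line of the TCP; ori=None keeps the orientation; speed is the mean speed in mm/s.
- bot.set_joints(angles): joint-space move.
- bot.open_jaws() and bot.grab(): open the fingers fully, or close them until they stop; the grip force is fixed at half the most.
- bot.pause(seconds).
- bot.solve_ik(position, orientation): joint angles nearest the present ones, or None.
- viewer.get_image(name): name is "scene" or "top" or "wrist"; returns the picture (420x560x3 uint8, blue, green, red); there is no depth.
- viewer.camera_params(name): a dict with "vfov" (degrees; the focal length in pixels is half the picture's height over the tangent of half this angle, whatever the lens; pixels are square), "cx", "cy" (the principal point, pixels), "world_to_cam" (4x4, takes a point from world to camera coordinates). Camera axes: x right, y down, z forward; pixel columns grow to the right and rows downward; lengths in mm; the calibration is good to about 2 mm. A picture is of the moment at which its call begins: read the wrist's pose just before it. camera_params takes no time and is no camera call; for the wrist camera it gives the pose at the moment of the call.
A pose or a line that the arm cannot do raises bot.MotionError and nothing moves.
- bot.job_done(): hands the job in; it is judged then, once.
Readings, each from a call of its own:
- bot.get_time(): time.
- bot.get_q(): joint angles.
- bot.get_joint_velocities(): joint speeds.
- bot.get_joint_efforts(): joint torques, N m.
- bot.get_tcp_pos(): TCP position.
- bot.get_orientation(): TCP orientation.
- bot.get_contact_force(): force on the tool from outside, world axes, zero at the start.
- bot.get_moment(): the same for the moment, N m.
- bot.get_gripper_width(): finger opening in mm.
- bot.get_finger_force(): force on a finger pad.
Only numpy, scipy, OpenCV 4.12 (cv2) and the standard library are available. Lean on these libraries where they do the work, as an engineer would, in place of code of your own. Each camera call takes 0.05 s, during which the arm holds its last target. There are 200 camera calls.

TASK

On the recycled-glass bench, bring the swing-arm magnifier over the wooden dish of glass drops. Hook a fingertip under the pull ring, without pinching it, to lift the spring index pin, swing the arm by one hole in the direction that carries the lens over the dish, and let the pin spring fully home in that hole. Do not touch the lens, and leave the dish and everything else on the bench where it stands.

Things in the scene. Friction and masses are not known exactly. Their poses are not given: they have to be found in the camera images.
- stand: grey foot and column of the magnifier stand, bolted to the bench; origin on the bench under the vertical pivot axis of the arm. Its x axis points from the pivot, away from the robot, to the middle hole of the index plate; the lens lies on its -x side, nearer the robot. Column and arm hub reach 81 mm above the bench
- plate_mid (a point): middle hole of the steel index plate, at the plate's top face, 54 mm above the bench. The plate is an arc band 105 to 145 mm from the pivot axis, 57 degrees to either side, 14 mm thick, on short legs. Five square 11 mm holes through it, 125 mm from the pivot axis, 25 degrees (0.436 rad, 54 mm) apart
- swing_arm (a joint): angle of the aluminium arm, rad, counter-clockwise from above positive; holes at -0.873, -0.436, 0, 0.436, 0.873; starts at 0, pin in. Flat bar 28 mm wide, 57 to 69 mm above the bench, ring at the end away from the robot, lens at the other: when the angle grows the ring goes to +y of the stand, the lens to -y. Pin up, about 1 N at the ring turns it; it stays where it is left; stops at -1 and 1
- index_pin (a joint): height of the spring pin, m: 0 home in a hole (tip 11 mm deep), 0.011 tip resting on the plate, 0.024 upper stop. Vertical steel pin 8 mm thick with a round tip, 125 mm from the pivot axis at the arm's ring end, 1.5 mm play to each side in a hole. A spring presses it down: 4.5 N at 0, 9 N at the stop. Let go between holes it rides on the plate and drops in within 0.2 s on reaching a hole
- pull_ring: round steel pull ring fixed on top of the pin: 50 mm inside, bar 7 mm thick; origin at its centre, 118 mm above the bench with the pin home, 145 mm from the pivot axis. x points along the arm from pivot to ring, z up. It stands on its lowest point, leaning 45 degrees from upright to +x: a fingertip pointing along +x and 45 degrees down goes squarely through (one 60 degrees down fits too), with room for 35 mm of finger beyond
- ring_crown (a point): middle of the bar at the ring's highest point, 20 mm further along +x of the ring and 20 mm higher than the ring's centre; a finger under this bar lifts the pin
- lens: round magnifier, 98 mm across its black rim, 10 mm thick; origin in its centre, 125 mm from the pivot axis on the side away from the ring, 64 mm above the bench
- dish: shallow wooden dish of small glass drops, 72 mm across, 16 mm high (drops to 23 mm), loose; origin at the centre of its underside. It stands below where the lens goes when the arm is one hole round, to the left or to the right
- tin: open steel cup, 60 mm across, 36 mm high, loose, on the other side of the lens from the dish; origin at the centre of its underside
- jar: closed glass jar 60 mm across, 85 mm high; origin under its centre
- tumbler: green glass cup cut from a bottle, 68 mm across, 75 mm high; origin under its centre
- screwdriver: screwdriver 170 mm long, lying on the bench along its x axis
- cork_block: cork block 70 x 45 x 30 mm; origin under its centre
- spool: spool of copper wire 50 mm across, 32 mm high; origin under its centre
- brush: wooden brush 180 mm long, lying on the bench along its x axis
Things that resemble listed ones, but are neither listed nor needed, are in the scene too. Leave any blue or purple look-alike of the dish alone.

How it is judged:
By the outcome, as a careful person would: the job done as asked, in the order asked, and still so for the second after the job is handed in, with the robot touching nothing.
It also fails if it takes over 45 s, if anything falls off the work surface, if the arm or the gripper's body presses on something with over 40 N, if the wrist force passes 120 N, or if a joint passes its speed limit or range.

## Working session

There is one attempt and no reset: what is moved stays moved. The work goes in short steps, each a Python script; the robot and the scene stay as the last script left them, time stands still between calls to the robot, and variables do not carry over. Pictures are saved under pics/ and viewed, at most 10 in all, crops included, and the job is handed in when it is done.

```bash
ls; mkdir -p pics
python3 - <<'E'
from cell import bot, viewer
import cv2, numpy as np
for n in ("scene","top"):
    im=viewer.get_image(n); cv2.imwrite(f"pics/{n}0.png",im)
    p=viewer.camera_params(n); print(n,p["vfov"],p["cx"],p["cy"],np.round(p["world_to_cam"],3).tolist())
print(bot.get_time(), bot.get_orientation(), bot.get_contact_force())
E
```

```text
pics
scene 47.0542667149815 277.38560919068175 207.69323221723099 [[-0.646, 0.764, -0.0, 316.177], [0.447, 0.378, -0.811, -118.638], [-0.619, -0.524, -0.586, 1616.092], [0.0, 0.0, 0.0, 1.0]]
top 56.88327243930753 272.50871328170706 210.87436447306914 [[-0.002, -1.0, 0.008, -2.772], [-0.994, 0.001, -0.112, 495.248], [0.112, -0.008, -0.994, 1010.246], [0.0, 0.0, 0.0, 1.0]]
0.1 [ 9.73579680e-01  2.28346372e-01 -2.08473822e-04 -7.05714329e-04] [-0.39667909  0.18211371 -0.23379978]
```

View pics/scene0.png

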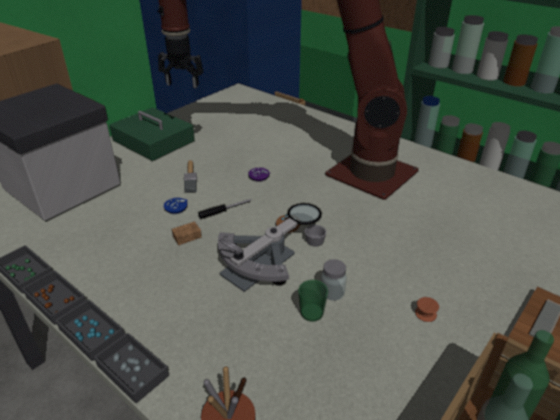

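View pics/top0.png

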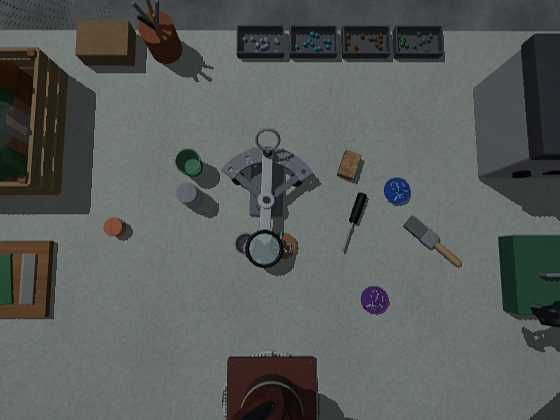

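The scene shows the magnifier in the middle, with the brown dish partly hidden beside the lens. In the top view the lens is at about (265,248), the pivot at (266,200) and the ring at (268,140). 

There are three dish candidates: brown (288,245), blue (397,191) and purple (375,299). The brown one fits, since it is beside the lens with the tin opposite at (244,243). I'll confirm that in one crop and measure.

```bash
cat > h.py <<'E'
import numpy as np, cv2
from cell import bot, viewer
def ray(n,u,v,p=None):
    p=p or viewer.camera_params(n); f=210/np.tan(np.radians(p["vfov"]/2)); T=np.array(p["world_to_cam"]); R=T[:3,:3]
    return -R.T@T[:3,3], R.T@np.array([(u-p["cx"])/f,(v-p["cy"])/f,1.])
def onz(n,u,v,z,p=None):
    o,d=ray(n,u,v,p); return o+d*(z-o[2])/d[2]
def proj(n,P,p=None):
    p=p or viewer.camera_params(n); f=210/np.tan(np.radians(p["vfov"]/2)); T=np.array(p["world_to_cam"])
    c=T[:3,:3]@np.array(P)+T[:3,3]; return np.array([p["cx"]+f*c[0]/c[2],p["cy"]+f*c[1]/c[2]])
E
python3 - <<'E'
from h import *
im=cv2.imread("pics/top0.png")
cv2.imwrite("pics/crop1.png",cv2.resize(im[120:275,210:325],None,fx=3.8,fy=3.8,interpolation=cv2.INTER_CUBIC))
# lens: black rim
m=(im.max(2)<45).astype(np.uint8); m[:220]=0;m[280:]=0;m[:,:235]=0;m[:,305:]=0
cs,_=cv2.findContours(m,cv2.RETR_EXTERNAL,cv2.CHAIN_APPROX_NONE); c=max(cs,key=cv2.contourArea)
(x,y),r=cv2.minEnclosingCircle(c); print("lens px",x,y,r,onz("top",x,y,64).round(1), "diam", np.linalg.norm(onz("top",x-r,y,64)-onz("top",x+r,y,64)))
# brown dish
hsv=cv2.cvtColor(im,cv2.COLOR_BGR2HSV); b=cv2.inRange(hsv,(5,90,50),(22,255,255)); b[:,:270]=0;b[:,310:]=0;b[:225]=0;b[270:]=0
v,u=np.nonzero(b); print("dish px",u.min(),u.max(),v.min(),v.max(),onz("top",u.max(),v.mean(),16).round(1))
print("pivot",onz("top",266,200,81).round(1),"ring",onz("top",268,140,118).round(1))
E
```

```text
lens px 264.0 247.0 28.6357421875 [398.3  18.6  64. ] diam 146.36348914856853
dish px 279 295 233 255 [415.6 -64.   16. ]
pivot [517.2  13.2  81. ] ring [663.    7.9 118. ]
```

View pics/crop1.png

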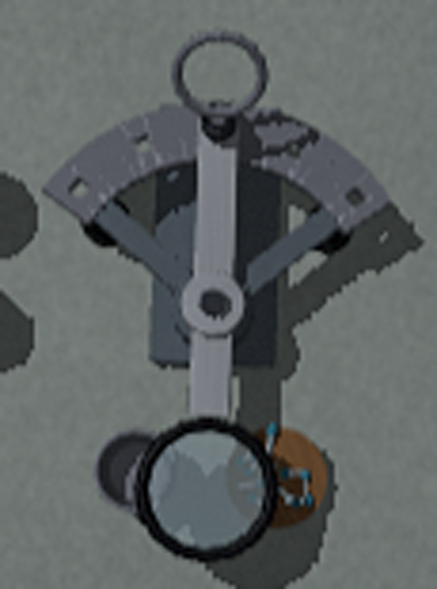

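The crop confirms it. The wooden dish is on the right (-y) of the lens at crop (285,480), and the tin is on the left at (125,470). The lens therefore has to go to -y, so the arm angle grows and the ring goes to +y. The pivot is at crop (214,304), the ring centre at (220,74) and the lens at (206,488).

```bash
cat >> h.py <<'E'
from scipy.spatial.transform import Rotation as Ro
PIV=np.array([517.,12.6,0]); YAW=-0.034   # refined below
def pose(ang,s,up=0.,dz=0.,pitch=45,piv=None,yaw=None,flip=1,lat=0.,rad=145.,zc=118.):
    """finger along arm dir; TCP at ring centre + s*axis + dz*z"""
    piv=PIV if piv is None else piv; a=(YAW if yaw is None else yaw)+ang
    e=np.array([np.cos(a),np.sin(a),0]); l=np.array([-e[1],e[0],0]); k=np.array([0,0,1.])
    t=np.radians(pitch); z=np.cos(t)*e-np.sin(t)*k; y=flip*l; x=np.cross(y,z)
    return (piv+rad*e+zc*k+s*z+lat*l+dz*k).tolist(), Ro.from_matrix(np.c_[x,y,z]).as_quat().tolist()
E
python3 - <<'E'
from h import *
pv=onz("top",266.3,200.,81); le=onz("top",264.2,248.4,64); ri=onz("top",267.9,139.5,118)
d=(ri-le)[:2]; print(pv.round(1),le.round(1),ri.round(1),"lens-ring",np.linalg.norm(d),"yaw",np.arctan2(d[1],d[0]))
for h in [(142,143,.436),(78,188,.873)]:
    P=onz("top",210+h[0]/3.8,120+h[1]/3.8,54); q=(P-pv)[:2]; print("hole r",np.linalg.norm(q),"yaw",np.arctan2(q[1],q[0])-h[2])
print(bot.get_q(), (viewer.camera_params("wrist")["world_to_cam"]))
for f in (1,-1):
  for a in (0,.436,.5):
    for s,dz in ((-90,0),(22,0),(22,40)):
      q=bot.solve_ik(*pose(a,s,dz=dz,flip=f)); print(f,a,s,dz,None if q is None else np.round(q,2))
E
```

```text
[517.1  12.5  81. ] [394.7  18.   64. ] [664.3   8.1 118. ] lens-ring 269.7356190336256 yaw -0.03685484290938721
hole r 127.49128677303601 yaw -0.030431110901103287
hole r 127.30168216173244 yaw -0.03574231819674112
[ 1.01080955  0.33386094  0.03988432  1.46617179 -0.0134194   1.34329778
 -0.05849871] [[ 4.44507130e-01 -8.95772781e-01 -2.12964968e-03 -6.49268404e+02]
 [-8.51625440e-01 -4.23334790e-01  3.09065957e-01 -3.98753579e+01]
 [-2.77754427e-01 -1.35568358e-01 -9.51038221e-01  3.80651248e+02]
 [ 0.00000000e+00  0.00000000e+00  0.00000000e+00  1.00000000e+00]]
1 0 -90 0 [ 0.44 -0.14 -0.57  2.31  0.36  0.19  1.04]
1 0 22 0 [-0.38  0.16  0.26  2.25  1.92  0.09 -0.5 ]
1 0 22 40 [ 0.44  0.13 -0.61  2.18  1.22  0.2   0.27]
1 0.436 -90 0 [-1.07 -0.35  1.    2.34  0.02  0.26  1.97]
1 0.436 22 0 [ 1.06  0.45 -1.22  2.17  1.18  0.13  0.88]
1 0.436 22 40 [ 0.9   0.22 -1.    2.15 -0.56  0.15  2.48]
1 0.5 -90 0 [-1.13 -0.38  1.07  2.32 -0.05  0.29  2.11]
1 0.5 22 0 [ 1.05  0.45 -1.21  2.16  0.71  0.1   1.4 ]
1 0.5 22 40 [ 1.04  0.29 -1.15  2.14 -0.36  0.17  2.37]
-1 0 -90 0 [ 1.06 -0.21 -1.11  2.29 -0.46  0.18 -1.31]
-1 0 22 0 [-1.12  0.28  1.08  2.27  4.29  0.12  0.19]
-1 0 22 40 [-1.35  0.21  1.33  2.25 -1.09  0.11 -0.67]
-1 0.436 -90 0 [ 0.54 -0.09 -0.48  2.28 -1.07  0.41 -0.23]
-1 0.436 22 0 [ 0.67  0.26 -0.76  2.18 -1.25  0.1   0.03]
-1 0.436 22 40 [ 0.51  0.14 -0.58  2.16 -1.02  0.21 -0.27]
-1 0.5 -90 0 [ 0.55 -0.08 -0.47  2.26 -1.08  0.46 -0.15]
-1 0.5 22 0 [ 0.59  0.24 -0.67  2.18 -1.29  0.18  0.11]
-1 0.5 22 40 [ 0.51  0.15 -0.56  2.16 -1.06  0.26 -0.17]
```

```bash
sed -i 's/^PIV=.*/PIV=np.array([517.5,12.7,0]); YAW=-0.035/' h.py
python3 - <<'E'
from h import *
def rolled(p,r): return p[0],(Ro.from_quat(p[1])*Ro.from_euler('z',r,degrees=True)).as_quat().tolist()
for pit in (50,55,60):
 for r in (0,90,180,-90):
  for a in (0,.2,.436):
   o=[]
   for s,dz in ((-90,0),(22,0),(22,30)):
    q=bot.solve_ik(*rolled(pose(a,s,dz=dz,pitch=pit),r)); o.append("None" if q is None else np.round(q,2).tolist())
   print(pit,r,a,*o)
E
```

```text
50 0 0 [0.7, -0.11, -0.81, 2.21, 0.08, 0.32, 1.34] [0.24, 0.19, -0.4, 2.15, 0.99, 0.21, 0.49] [0.35, 0.15, -0.51, 2.13, 0.76, 0.26, 0.73]
50 0 0.2 [0.88, -0.12, -0.9, 2.21, -0.5, 0.35, 2.11] [0.67, 0.26, -0.83, 2.14, 0.83, 0.18, 0.89] [0.92, 0.28, -1.1, 2.11, 0.79, 0.27, 0.96]
50 0 0.436 [-0.45, -0.13, 0.42, 2.24, -0.52, 0.41, 2.38] [0.94, 0.38, -1.11, 2.12, 0.5, 0.2, 1.49] [0.88, 0.26, -1.02, 2.1, -0.01, 0.24, 1.94]
50 90 0 [0.73, -0.12, -0.83, 2.21, 0.07, 0.32, -0.22] [0.3, 0.19, -0.46, 2.15, 1.02, 0.22, -1.1] [0.11, 0.13, -0.26, 2.14, 0.65, 0.23, -0.75]
50 90 0.2 [0.5, -0.1, -0.55, 2.22, -0.36, 0.33, 0.4] [0.09, 0.17, -0.21, 2.16, -0.07, 0.11, 0.13] [0.19, 0.13, -0.3, 2.14, -0.02, 0.18, 0.08]
50 90 0.436 [0.39, -0.07, -0.38, 2.2, -0.71, 0.45, 0.97] [0.41, 0.21, -0.51, 2.14, -0.66, 0.2, 0.96] [0.37, 0.15, -0.45, 2.12, -0.6, 0.27, 0.88]
50 180 0 [0.99, -0.14, -1.06, 2.21, -0.1, 0.31, -1.63] [0.05, 0.17, -0.2, 2.16, 0.89, 0.18, -2.56] [0.15, 0.13, -0.29, 2.14, 0.66, 0.24, -2.34]
50 180 0.2 [0.69, -0.11, -0.73, 2.21, -0.43, 0.34, -1.11] [0.02, 0.17, -0.13, 2.16, -0.18, 0.11, -1.33] [0
[... 3271 characters left out ...]
4, -2.13] [0.48, 0.22, -0.65, 1.99, 0.45, 0.5, -2.08]
60 180 0.2 [0.6, -0.0, -0.69, 2.03, -0.07, 0.59, -1.44] [0.38, 0.24, -0.54, 2.02, 0.25, 0.4, -1.72] [0.43, 0.2, -0.58, 1.99, 0.2, 0.46, -1.67]
60 180 0.436 [0.55, 0.01, -0.6, 2.03, -0.29, 0.63, -1.03] [0.38, 0.24, -0.52, 2.01, -0.07, 0.42, -1.21] [0.41, 0.2, -0.55, 1.99, -0.09, 0.48, -1.21]
60 -90 0 None [0.83, 0.4, -1.09, 2.0, 0.88, 0.57, 2.31] [0.84, 0.33, -1.08, 1.97, 0.73, 0.58, 2.43]
60 -90 0.2 None [-1.14, 0.44, 1.23, 2.08, -1.0, 0.57, -2.25] [-1.18, 0.35, 1.25, 2.06, -0.8, 0.56, -2.41]
60 -90 0.436 [0.42, 0.0, -0.47, 2.03, -0.29, 0.63, -2.6] [0.14, 0.22, -0.26, 2.02, -0.23, 0.42, -2.65] [-1.01, 0.25, 1.03, 2.05, -0.76, 0.58, -2.22]
```

Run:
```python
from h import *
bot.grab()
bot.movep(*pose(0,-100,dz=60,pitch=55,flip=-1))
bot.line_to(*pose(0,-65,dz=0,pitch=55,flip=-1),speed=120)
print(bot.get_time(),np.round(bot.get_q(),2),np.round(bot.get_tcp_pos(),1),bot.get_gripper_width(),np.round(bot.get_contact_force(),2))
p=viewer.camera_params("wrist"); im=viewer.get_image("wrist"); 
np.save("pw.npy",p,allow_pickle=True); cv2.imwrite("pics/w1.png",im)
a=YAW; e=np.array([np.cos(a),np.sin(a),0]); 
print("exp ring",proj("wrist",PIV+145*e+[0,0,118],p),"crown",proj("wrist",PIV+165*e+[0,0,138],p),"tcp",proj("wrist",bot.get_tcp_pos(),p), "pivot", proj("wrist",PIV+[0,0,81],p))
```

```text
4.15 [ 0.88  0.03 -1.01  2.11  0.28  0.43 -1.95] [625.3   9.  171.4] -0.017041253295556235 [ 0.53  0.48 -0.04]
exp ring [276.12985631 229.94146114] crown [276.12314005 191.98069556] tcp [276.09754596 276.83993781] pivot [276.19454145 457.48772624]
```

View pics/w1.png

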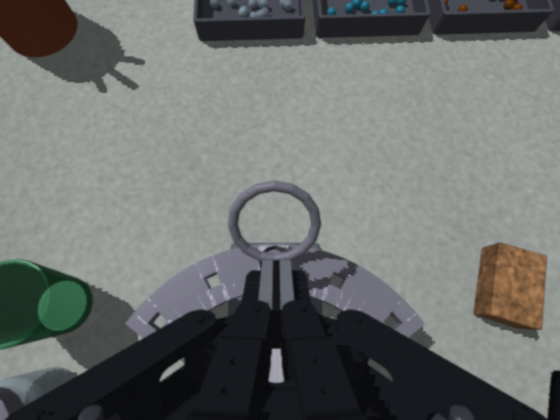

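The wrist view shows the ring about 1 px left of and 8 px (about 4 mm) beyond where I expected it. Its centre is at (274.5,221.5) and the crown bar at (275,186). The shut fingertips are at (276,262). I'll shift 3.5 mm forward and insert.

```bash
cat >> h.py <<'E'
K=dict(pitch=55,flip=-1,rad=148.5,lat=0.8)
def F(): return np.round(bot.get_contact_force(),2)
E
python3 - <<'E'
from h import *
for s in (-35,-10,5,20):
    bot.line_to(*pose(0,s,**K),speed=80); f=F(); print(s,f,bot.get_time())
    if np.abs(f).max()>8: break
else:
  z0=None
  for dz in np.arange(3,40,3):
    bot.line_to(*pose(0,20,dz=dz,**K),speed=40); f=F(); print(dz,f,np.round(bot.get_tcp_pos(),1))
    if f[2]<-3: break
  print(bot.get_time())
  cv2.imwrite("pics/w2.png",viewer.get_image("wrist"))
E
```

```text
-35 [ 0.81  0.64 -0.  ] 4.75
-10 [ 0.4  -0.12 -0.04] 5.2167
5 [-0.58  0.12 -0.51] 5.55
20 [-0.18  0.29 -0.84] 5.8917
3 [-0.59 -0.44  1.83] [677.6   7.9 105.5]
6 [ 0.34 -0.2  -0.17] [677.6   7.9 108. ]
9 [ 0.17 -0.79 -0.28] [677.5   7.9 110.9]
12 [ 0.71 -0.12 -0.75] [677.5   7.9 113.9]
15 [-0.81 -0.3  -0.64] [677.5   7.9 116.9]
18 [ 0.06 -0.92 -0.31] [677.5   7.9 119.9]
21 [-0.68 -0.3  -0.4 ] [677.5   7.9 122.9]
24 [-1.15  0.04 -2.04] [677.    7.8 125.3]
27 [-3.06  0.53 -5.98] [676.4   7.8 127.7]
8.1417
```

View pics/w2.png

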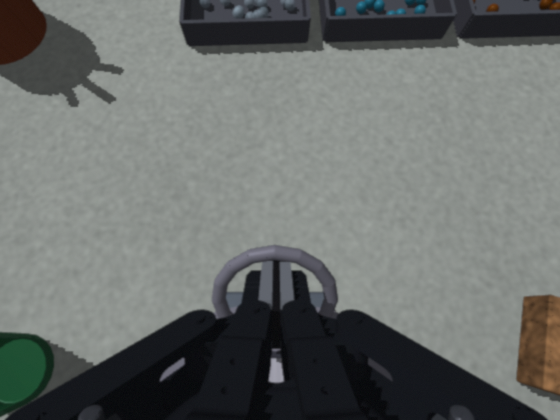

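The finger is through the ring, but the crown bar (275,252) sits nearly at the fingertips (276,262). The hook is too shallow, so I'll ease down, push about 20 mm further in and lift again.

Run:
```python
from h import *
bot.line_to(*pose(0,20,dz=18,**K),speed=60)
bot.line_to(*pose(0,40,dz=18,**K),speed=60); print(F(),np.round(bot.get_tcp_pos(),1))
c=None
for dz in np.arange(20,48,2):
    bot.line_to(*pose(0,40,dz=dz,**K),speed=40); f=F(); z=bot.get_tcp_pos()[2]; print(dz,f,round(z,1))
    if c is None and f[2]<-3: c=z-1
    if c and z-c>15: break
    if np.abs(f).max()>30: break
print(bot.get_time(),c)
cv2.imwrite("pics/w3.png",viewer.get_image("wrist"))
```

```text
[-1.1  -0.29 -0.06] [689.1   7.8 103.6]
20 [-0.22  0.23 -0.56] 105.9
22 [ 0.08 -0.56 -0.17] 107.5
24 [-1.33 -0.07 -1.4 ] 108.9
26 [-2.66 -0.1  -4.92] 110.4
28 [-5.27  1.   -4.97] 112.6
30 [-6.3   0.02 -5.53] 114.8
32 [-5.98  0.39 -6.59] 116.8
34 [-5.82  0.04 -6.93] 118.8
36 [-6.5   0.16 -6.54] 120.8
38 [-6.96  1.3  -6.97] 122.8
40 [-6.33  0.71 -8.03] 124.8
11.725 109.3801044677187
```

View pics/w3.png

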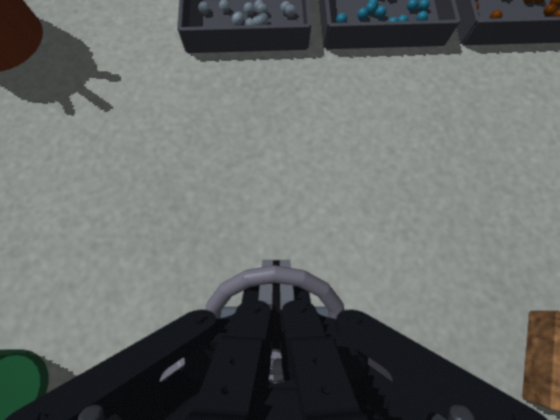

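The finger is now properly hooked: the tips stick out past the crown bar at (276,262). The force agrees with about 15 mm of pin lift. Swinging next.

Run:
```python
from h import *
for a in np.linspace(0,.436,7)[1:]:
    bot.line_to(*pose(a,40,dz=40,**K),speed=70); print(round(a,3),F(),np.round(bot.get_tcp_pos(),1))
print(bot.get_time())
cv2.imwrite("pics/t4.png",cv2.resize(viewer.get_image("top")[120:275,210:325],None,fx=3.8,fy=3.8,interpolation=cv2.INTER_CUBIC))
```

```text
0.073 [-5.54  1.15 -7.96] [688.2  19.7 124.7]
0.145 [-5.3   0.77 -8.81] [687.3  31.8 124.8]
0.218 [-4.78 -0.42 -8.33] [685.5  43.9 124.8]
0.291 [-5.33  0.17 -8.66] [682.9  55.9 124.8]
0.363 [-4.5  -1.02 -8.55] [679.3  67.8 124.8]
0.436 [-4.83 -0.73 -8.8 ] [674.9  79.2 124.8]
13.725
```

View pics/t4.png

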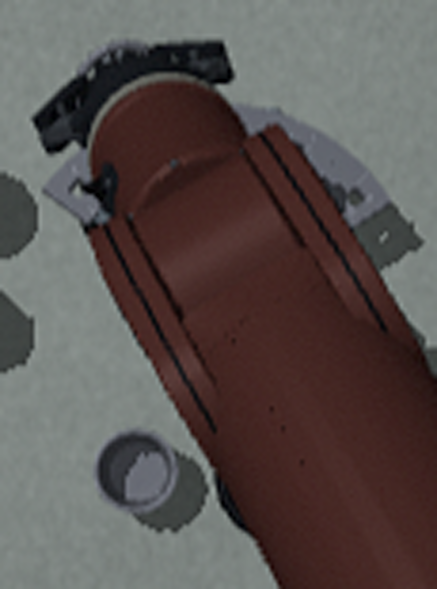

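The robot hides most of the view, but the lens has moved off the tin and the black rim is at crop (235,500). I'll lower while watching the force: if the load vanishes after 4 mm the pin is on the plate, and after about 15 mm it is home.

Run:
```python
from h import *
for dz in np.arange(38,17,-2):
    bot.line_to(*pose(.436,40,dz=dz,**K),speed=40); print(dz,F(),round(bot.get_tcp_pos()[2],1))
print(bot.get_time())
```

```text
38 [-4.24 -1.2  -7.88] 122.9
36 [-5.14 -1.09 -6.56] 120.9
34 [-5.91 -1.77 -7.93] 118.9
32 [-5.54 -1.88 -6.05] 117.0
30 [-5.38 -2.04 -6.29] 115.0
28 [-6.4  -1.89 -6.43] 113.1
26 [-6.21 -3.49 -5.28] 111.1
24 [-8.14 -2.58 -4.13] 109.5
22 [-5.3  -2.23 -2.3 ] 108.2
20 [-2.3  -1.43 -1.34] 106.8
18 [ 0.54 -0.08 -0.16] 104.1
16.525
```

The load held until the same height where contact began, so the pin is home. I'll retract along the finger axis and check from clear.

Run:
```python
from h import *
bot.line_to(*pose(.436,36,dz=11,**K),speed=60); print(F())
bot.line_to(*pose(.436,5,dz=6,**K),speed=80); print(F())
bot.line_to(*pose(.436,-75,dz=3,**K),speed=120); print(F())
bot.line_to(*pose(.436,-100,dz=110,**K),speed=150)
p=viewer.camera_params("wrist"); w=viewer.get_image("wrist")
a=YAW+.436; e=np.array([np.cos(a),np.sin(a),0])
print("exp ring",proj("wrist",PIV+145*e+[0,0,118],p),"crown",proj("wrist",PIV+165*e+[0,0,138],p))
q=bot.get_q(); q=np.array(q); q[0]-=1.0   # swing aside to clear the top view
bot.set_joints(q.tolist()); t=viewer.get_image("top"); print(bot.get_time())
t=cv2.resize(t[120:275,210:325],None,fx=3.6,fy=3.6,interpolation=cv2.INTER_CUBIC)
w=w[:, 60:440]; w=cv2.resize(w,None,fx=558/420,fy=558/420)[:, :380]
cv2.imwrite("pics/f.png",t); cv2.imwrite("pics/w5.png",w)
```

```text
[ 0.15  0.63 -0.36]
[-0.31 -1.63  0.21]
[-1.27  0.81 -0.81]
exp ring [277.07805597 244.8796597 ] crown [277.09186325 222.51715018]
21.3583
```

View pics/f.png

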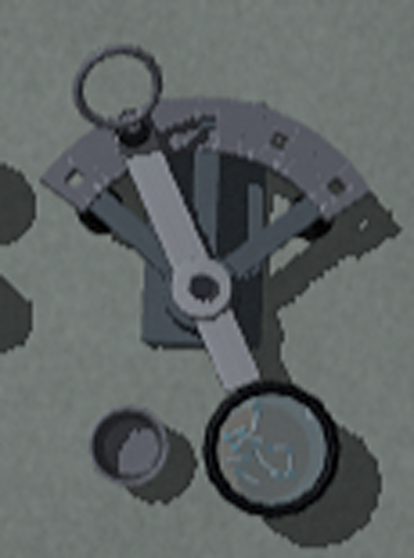

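The lens (crop 271,448) now sits over the dish with the glass drops visible through it. The tin and dish are where they were. One quick numeric check of the angle, then I'll hand in.

Run:
```python
from h import *
L=onz("top",210+271/3.6,120+448/3.6,64); R=onz("top",210+118/3.6,120+87/3.6,118); d=(R-L)[:2]
ang=np.arctan2(d[1],d[0])-YAW
print("angle",ang,"dist",np.linalg.norm(d),"force",F(),np.round(bot.get_tcp_pos(),0))
if abs(ang-.436)<.03: print(bot.job_done())
```

```text
angle 0.44127404279421323 dist 269.59974186303145 force [-0.06  0.14 -0.43] [284. 531. 309.]
the job is handed in; nothing more can be done
None
```

The job is handed in at about 21 s on the robot's clock: the arm is swung one hole (measured 0.441 rad against 0.436), the lens is over the wooden dish, and the pin is home judging by the lowering force, with the robot clear.

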